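Dress the bakery display tray

ROBOT

A 6-joint arm with a two-finger parallel gripper is mounted at the origin on the work surface. World frame = base frame: x ahead of the robot, y to its left, z up, the work surface at z = 0. Lengths are in mm, angles in rad, forces in N, time in s.
With the tool pointing down it reaches from about 350 to 725 mm from the base axis. Payload 4.3 kg.
Tool frame: the origin (TCP) lies midway between the tips of the shut fingers; the grasp point (between the pads) lies 19 mm behind it; z points along the fingers, y is the line along which they close (so a half turn about z gives the same grasp; the last joint's range is limited). The gripper opens to 85 mm and grips with 20 to 120 N. Pads are 22 mm wide; open, the fingers measure 114 mm over their backs; the gripper's body (76 mm by 85 mm) begins 54 mm behind the grasp point. The pads swing forward as they close: fully open they stand 13 mm farther back than shut.
Start: joints at [1.172, 0.377, 0.081, 1.274, 0, 1.46], TCP at [163.768, 551.223, 231.329] pointing down, gripper open.
Joint ranges: [-2.72, 2.72], [-0.84, 1.66], [-1.02, 1.22], [-1.77, 2.12], [-1.37, 1.28], [-3.14, 3.14]. Speed limits (rad/s): [2.57, 2.57, 3.14, 3.14, 3.14, 3.14].

INTERFACE

Orientations are given as a unit quaternion [x, y, z, w].
In Python, from rig import bot gives the robot as it stands. The module is installed in compiled form; this text tells all that it offers.
- The arm moves only by the shell command python3 -m pendant 'ROWS' [OPENING] [FORCE]. ROWS is JSON, a list of rows, each a list of 6 numbers: the shift along the tool's x, y, z in m, then the turn, a rotation vector about the tool's x, y, z in degrees. In form: [[tx, ty, tz, rx, ry, rz], ...]. A call has exactly 8 rows; each row is the pose to reach, as a shift and turn from the pose commanded when the call began, along the tool's axes at that moment; what a row does not reach only later rows make up. A row lasts 1/10 s, in which the tool goes at most 50 mm and 8.59 degrees, less where a joint would pass 70% of its speed; a pose out of reach is approached as far as the arm can. A call with a gripper value outside its range is refused whole. OPENING is the opening, from -1 (shut) to 1 (fully open), set as the call begins (- or left out, the last holds). The fingers move at their own pace and stop on an object; FORCE is the grip in N (left out, the last holds). Time passes only in rows, so rows that repeat a pose let the fingers close, or fill a call up. It gives the time, the measured TCP pose, the force, the opening and the grip force at its end, in the units of the state.
- bot.state(): the state, without advancing time (a new reading comes with each control period).
- bot.camera(name): name is "scene" or "side" or "wrist"; returns a dict with "img" (480x640x3 uint8, red, green, blue), "z_map" (480x640 float32, mm along the optical axis (not along the pixel's ray), 0 where there is no reading), "fov_y" (degrees; the focal length in pixels is half the picture's height over the tangent of half this angle, whatever the lens; pixels are square), "cx", "cy" (the principal point, pixels), "pose" (4x4, takes a point from camera to world coordinates). Camera axes: x right, y down, z forward; pixel columns grow to the right and rows downward; lengths in mm; the calibration is good to about 2 mm. The wrist camera is an equidistant fisheye: a pixel r from the principal point sees the ray r / f radians off the axis. A picture is of the moment at which its call begins.
- bot.hand_in(): hands the job in; it is judged then, once.
The state is a dict: "time": time; "joint_positions": joint angles; "joint_velocities": joint speeds; "tau": joint torques, N m; "ee_pos": TCP position; "eef_rot": TCP orientation; "ft_force": force on the tool from outside, world axes, zero at the start; "wrist_torque": the same for the moment, N m; "opening": finger opening in mm; "finger_force": force on a finger pad.
Only numpy, scipy, OpenCV 4.12 (cv2) and the standard library are available. Lean on these libraries where they do the work, as an engineer would, in place of code of your own. Each camera call takes 0.05 s, during which the arm holds its last target. There are 200 camera calls.

TASK

Dress the black display tray from the cooling board: stand the muffin in the middle of the round wooden board and the round bun in the middle of the square slate, and lay the seeded stick on the tray floor midway between those two boards, its middle level with theirs, pointing straight across the tray parallel to its short sides. Then stand the price-card holder upright on the tray about 3 cm beyond the stick's far end (the end away from the robot), centred on the stick, with its card crosswise to the stick. Leave the pretzel and the plain oval roll where they lie.

Things in the scene. Friction and masses are not known exactly. Their poses are not given: they have to be found in the camera images.
- tray: Black display tray with steel rim, fixed, left or right of the middle, turned at most 7 degrees. 280 mm along its x (away from the robot), 350 mm along its y (robot's left). Floor 4 mm thick, rim 6 mm thick, 12 mm high. Origin: centre of its underside, on the counter. The round board and the slate stand on its floor at x = -20 mm, y = +105 and -105 mm of its frame, either one on either side.
- round_board: Round light-wood board, 90 mm diameter, 12 mm thick, fixed in the tray. Origin: centre of its underside (on the tray floor); z up.
- slate: Square grey slate, 90 x 90 mm, 12 mm thick, fixed in the tray. Origin: centre of its underside (on the tray floor); z up; sides parallel to its x and y.
- muffin: Muffin in a ribbed pale paper cup with a brown domed top, loose, upright, about 90 g. 54 mm high; 50 mm diameter at the foot, 57 to 58 mm between 26 and 40 mm above the foot. Origin: centre of its underside; z up. Starts on the wooden cooling board, whose top is 12 mm above the counter.
- bun: Round dark-brown bun with a pale cross cut on its domed top, loose, about 80 g. 43 mm high, 62 mm diameter between 8 and 24 mm above its underside. Origin: centre of its underside; z up. Starts on the cooling board.
- stick: Long straight bread stick strewn with pale seeds, loose, firm, about 100 g. 130 mm long (its x), 42 mm wide (its y), 42 mm high to the top of its crown. Origin: centre of its underside; z up. The two ends are alike. Starts on the cooling board, its x within about 30 degrees of the robot's x.
- card_holder: Price-card holder, loose, about 120 g: aluminium foot 24 mm (its x) by 50 mm (its y) by 20 mm high; over its centre a blank white upright card 4 mm thick (x), 44 mm wide (y), its top 52 mm above the underside. Front and back alike; grip the foot across its 50 or 24 mm. Origin: centre of its underside. Starts on the cooling board, its x within about 30 degrees of the robot's x.
- roll: Plain oval roll with three cuts, 82 mm long (its x), 52 mm wide and high, loose, in the middle of the cooling board among the things to be moved; to be left alone. Origin: centre of its underside; z up.
- pretzel: Dark pretzel, 80 x 96 mm, 16 mm high, loose, lying in the display tray's corner (far from the robot, on the left); to be left alone. Origin: centre of its underside; z up.
Things that resemble listed ones, but are neither listed nor needed, are in the scene too. Of the things like the slate, leave any that is orange or pink; of the rest the smaller one is meant.

How it is judged (in metres and radians):
At the end, for the whole second after the job is handed in: Muffin and bun on their boards, 15 mm from centre; stick flat on tray, 12 mm from midway, 15 mm along, 10 deg from the short sides; holder on tray past its far end, gap 10 to 50 mm, 15 mm off its line, card 11 deg from crosswise; all upright (7 deg), at rest; roll, pretzel moved under 20 mm (horizontal distance between muffin and round_board below 0.015 m and z of muffin in the frame of round_board between 0.008 and 0.016 m and horizontal distance between bun and slate below 0.015 m and z of bun in the frame of slate between 0.008 and 0.016 m and y of stick in the frame of tray between -0.012 and 0.012 m and x of stick in the frame of tray between -0.035 and -0.005 m and angle between the x axis of stick and the x axis of tray, either way round below 0.18 rad and z of stick in the frame of tray between 0 and 0.008 m and y of card_holder in the frame of stick between -0.015 and 0.015 m and x of card_holder in the frame of tray above 0.04 m and horizontal distance between card_holder and stick between 0.087 and 0.127 m and z of card_holder in the frame of tray between 0 and 0.008 m and angle between the x axis of card_holder and the x axis of stick, either way round below 0.2 rad and angle between each of muffin, bun, stick, card_holder's own z axis and vertical below 0.12 rad and linear speed of each of muffin, bun, stick, card_holder below 0.02 m/s and distance of each of roll, pretzel from where it was at the start of the episode below 0.02 m); the robot touches nothing.
It fails at once if the oval roll is pushed more than 20 mm from its place (distance of roll from where it was at the start of the episode above 0.02 m).
It fails at once if the pretzel is pushed more than 20 mm from its place (distance of pretzel from where it was at the start of the episode above 0.02 m).
It also fails if it takes over 109 s, if anything falls off the work surface, if the arm or the gripper's body presses on something with over 40 N, if the wrist force passes 120 N, or if a joint passes its speed limit or range.

## Working session

There is one attempt and no reset: what is moved stays moved. The work goes in short steps, Python scripts to look and compute and a shell command to move; the robot and the scene stay as the last step left them, time stands still between calls to the robot, and variables do not carry over. Pictures are saved under pics/ and viewed, at most 14 in all, crops included, and the job is handed in when it is done.

```bash
mkdir -p pics; python3 - <<'E'
from rig import bot
import cv2,numpy as np
for n in ("scene","side"):
    c=bot.camera(n); cv2.imwrite(f"pics/{n}0.png",c["img"][:,:,::-1]); np.savez(f"{n}0.npz",**c)
    print(n,c["fov_y"],c["cx"],c["cy"],np.round(c["pose"],3).tolist())
print(bot.state())
E
```

```text
scene 50.971530289970914 328.015456517217 237.17806386369605 [[-0.81, 0.344, -0.475, 1135.723], [0.586, 0.505, -0.634, 809.835], [0.022, -0.792, -0.611, 826.702], [0.0, 0.0, 0.0, 1.0]]
side 57.08102980427927 315.90437203252196 235.02570736843708 [[0.951, -0.163, 0.264, 275.698], [-0.309, -0.556, 0.771, -731.041], [0.021, -0.815, -0.579, 596.375], [0.0, 0.0, 0.0, 1.0]]
{'time': 0.1, 'joint_positions': array([ 1.17169376e+00,  3.77974426e-01,  7.97698697e-02,  1.27437100e+00,
       -2.31398954e-05,  1.46048439e+00]), 'joint_velocities': array([-6.94695346e-05, -1.93925825e-03,  2.73741474e-03,  2.90714409e-04,
       -1.58556358e-03,  1.35215348e-03]), 'tau': array([ 1.03985749e-03, -4.64696360e+01,  2.70582032e+01,  1.21158690e-02,
       -1.42762842e-04, -1.06906245e-05]), 'ee_pos': array([163.54031345, 550.65654685, 230.46719522]), 'eef_rot': array([ 1.43893999e-01,  9.89592707e-01, -8.63828947e-04, -2.12952698e-04]), 'ft_force': array([ 0.74736495, -0.84585055, -0.90734652]), 'wrist_torque': array([-0.04446071, -0.04659356, -0.03567344]), 'finger_force': 0.0, 'opening': 85.49627975129431}
```

View pics/scene0.png

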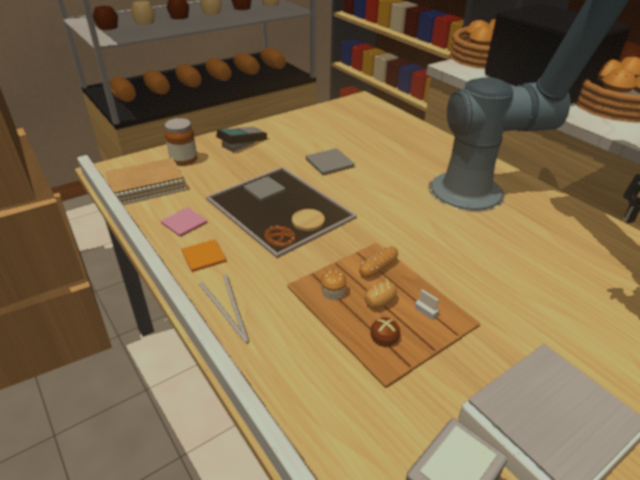

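View pics/side0.png

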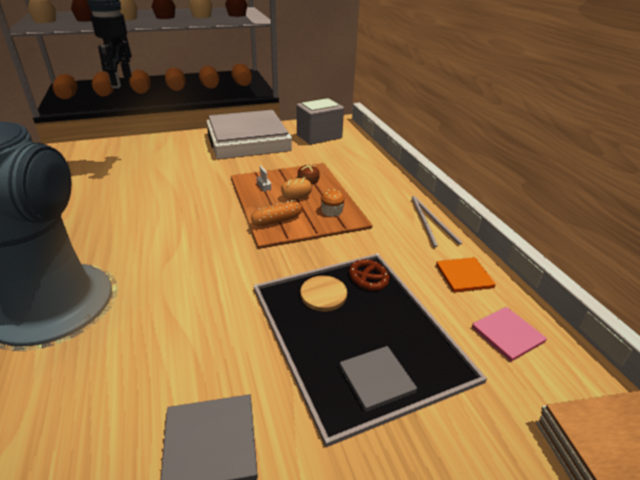

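The scene picture shows the tray (corners about (208,198), (280,250), (355,213), (285,168)) with slate, round board and pretzel. The cooling board holds the muffin (334,283), stick (378,262), roll (380,293), holder (428,303) and bun (385,330). The side view agrees. Next I'll make a metric top view from the depth.

```bash
cat > h.py <<'E'
import numpy as np
def cloud(c):
    z=c["z_map"].astype(float); v,u=np.mgrid[:480,:640]
    f=240/np.tan(np.radians(float(c["fov_y"]))/2)
    P=np.stack([(u-c["cx"])/f*z,(v-c["cy"])/f*z,z,np.ones_like(z)],-1)@np.array(c["pose"]).T
    P=P[...,:3]; P[z<=0]=np.nan
    return P
E
python3 - <<'E'
from h import *
import cv2
# orthographic: x up, y left ; 0.5 px/mm*... x 250..750, y -330..500
S=0.95; X1=760;Y1=500
for n in ("scene","side"):
    c=dict(np.load(f"{n}0.npz")); P=cloud(c)
    # upsampled splat
    im=cv2.resize(c["img"],None,fx=4,fy=4); Q=cv2.resize(P,None,fx=4,fy=4,interpolation=cv2.INTER_LINEAR)
    m=np.isfinite(Q).all(-1)&(Q[...,2]>-20)&(Q[...,2]<90)
    q=Q[m]; col=im[m]; o=np.argsort(q[:,2]); q=q[o];col=col[o]
    r=((X1-q[:,0])*S).astype(int); k=((Y1-q[:,1])*S).astype(int)
    out=np.zeros((500,800,3),np.uint8); g=(r>=0)&(r<500)&(k>=0)&(k<800)
    out[r[g],k[g]]=col[g]
    for y in range(-300,500,100): cv2.putText(out,str(y),(int((Y1-y)*S),10),0,.35,(255,255,255)); cv2.line(out,(int((Y1-y)*S),0),(int((Y1-y)*S),499),(0,255,0),1)
    for x in range(300,760,100): cv2.putText(out,str(x),(2,int((X1-x)*S)),0,.35,(255,255,255)); cv2.line(out,(0,int((X1-x)*S)),(799,int((X1-x)*S)),(0,255,0),1)
    cv2.imwrite(f"pics/top_{n}.png",out[:,:,::-1])
    t=P[(np.abs(P[...,0]-450)<30)&(np.abs(P[...,1]-60)<150)]; print(n,np.nanmedian(t[:,2]))
E
```

```text
scene 10.447256730354923
side 6.2896251760065525
```

View pics/top_scene.png

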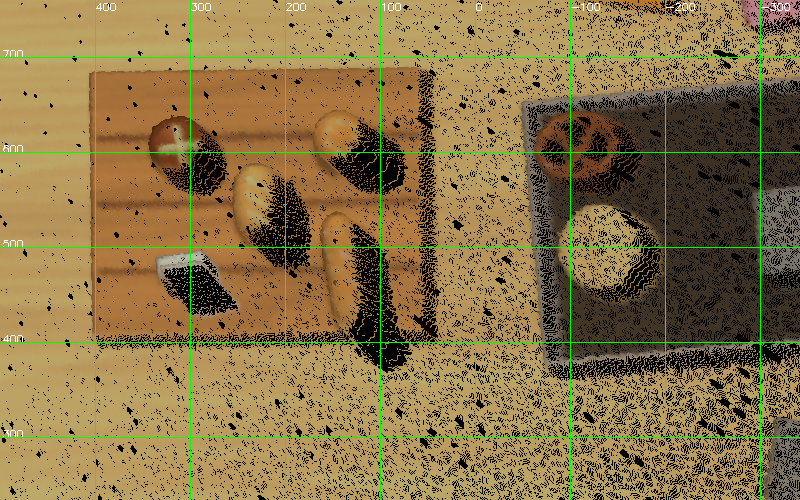

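View pics/top_side.png

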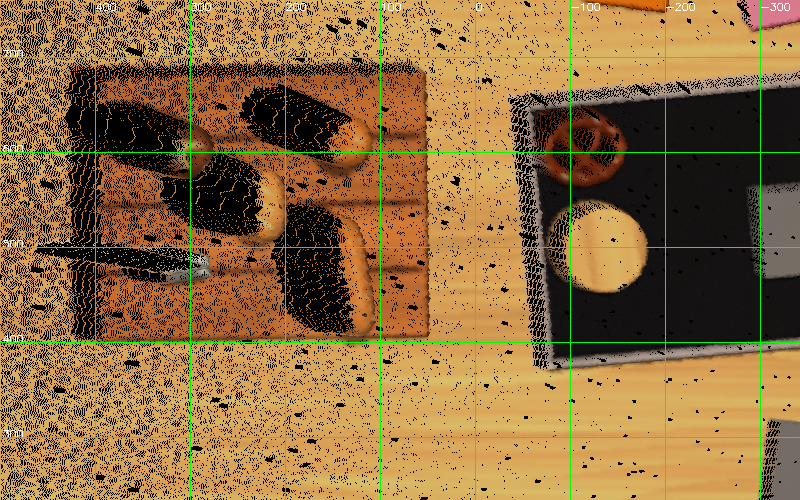

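The top view puts the objects at roughly: bun (600,300), muffin (610,135), roll (550,220), stick (470,130), holder (480,300), round board (500,-130) and slate (515,-340). Now I'll fit them from the merged cloud.

```bash
cat >> h.py <<'E'
import cv2
from scipy.optimize import least_squares
def circ(p,R=None):
    f=lambda a:np.hypot(p[:,0]-a[0],p[:,1]-a[1])-(R or a[2])
    s=least_squares(f,[*p[:,:2].mean(0),30],loss="soft_l1",f_scale=1.); return s.x, np.abs(s.fun).mean()
def rect(p):
    (c,s,a)=cv2.minAreaRect(p[:,:2].astype(np.float32)); return np.round(c,1),np.round(s,1),round(a,1)
E
python3 - <<'E'
from h import *
C={n:dict(np.load(f"{n}0.npz")) for n in("scene","side")}
Ps={n:cloud(c) for n,c in C.items()}
def sel(P,x,y,r,z0,z1):
    P=P.reshape(-1,3); return P[(np.hypot(P[:,0]-x,P[:,1]-y)<r)&(P[:,2]>z0)&(P[:,2]<z1)]
for n,P in Ps.items():
    print(n,"table z",np.nanmedian(sel(P,350,100,30,-20,20)[:,2]),"cboard z",np.nanmedian(sel(P,660,220,20,-20,40)[:,2]))
    print(" rb",circ(sel(P,502,-132,65,13,22),45),len(sel(P,502,-132,65,13,22)))
    s=sel(P,515,-340,75,12,22); print(" slate",rect(s),len(s))
    for nm,x,y,z0,z1,R in(("muffin",612,140,35,54,28.8),("bun",600,305,21,36,31)):
        q=sel(P,x,y,50,z0,z1); print(" ",nm,circ(q,R),len(q), sel(P,x,y,45,30,90)[:,2].max())
    for nm,x,y,r,z0 in(("stick",470,135,75,22),("card",475,305,40,45),("foot",475,305,45,20),("roll",550,225,55,20)):
        q=sel(P,x,y,r,z0,90); print(" ",nm,rect(q),len(q),q[:,2].max())
for nm,x,y,r,z0 in(("stick",470,135,75,22),("card",475,305,40,40),("foot",475,305,45,20),("roll",550,220,50,20),("slate",515,-340,75,12)):
    q=np.vstack([sel(P,x,y,r,z0,90) for P in Ps.values()]); print(nm,rect(q))
for nm,x,y,z0,z1,R in(("muffin",612,140,35,54,28.8),("bun",600,305,21,36,31),("rb",502,-132,13,22,45)):
    q=np.vstack([sel(P,x,y,50,z0,z1) for P in Ps.values()]); print(" ",nm,circ(q,R))
E
```

```text
scene table z -0.453734189140107 cboard z 11.523894184525147
 rb (array([ 495.21927201, -132.36046639,   30.        ]), np.float64(14.399863191189553)) 437
 slate (array([ 518.8, -348.5]), array([ 91.8, 115.9]), 2.7) 497
  muffin (array([614.17763752, 140.30498901,  30.        ]), np.float64(1.2409523218968264)) 166 68.6135803581576
  bun (array([605.422448  , 311.41782669,  30.        ]), np.float64(0.8276030952058849)) 151 59.33254762873503
  stick (array([475.1, 138.1]), array([126.2,  43. ]), 11.3) 684 56.45333209272553
  card (array([481.1, 309.3]), array([ 8.4, 45.3]), 7.3) 138 67.64854311107433
  foot (array([481. , 309.7]), array([26.3, 51.6]), 10.3) 404 67.64854311107433
  roll (array([549.8, 231.6]), array([77.4, 47.8]), 3.5) 657 66.86626646641162
side table z -2.272371788945179 cboard z 9.757405355875335
 rb (array([ 505.72661018, -125.99127021,   30.        ]), np.float64(14.682161306686321)) 1052
 slate (array([ 515.7, -357.1]), array([ 90.8, 114.3]), 4.8) 2756
  muffin (array([611.73820378, 138.78884292,  30.        ]), np.float64(1.374476750217867)) 177 65.342305844520
[... 290 characters left out ...]
476.2, 304. ]), array([24.6, 52. ]), 8.3) 178 63.286790396704646
  roll (array([542.7, 214.9]), array([77.7, 38.2]), 2.6) 505 64.24560204543843
stick (array([472.1, 134.2]), array([133.5,  48.8]), 9.0)
card (array([479.7, 306.3]), array([12.4, 50.7]), 9.1)
foot (array([479.1, 306.8]), array([31.1, 56.7]), 8.3)
roll (array([546.1, 225.7]), array([85.3, 59.4]), 2.1)
slate (array([ 518. , -353.3]), array([ 96. , 121.5]), 5.6)
  muffin (array([613.01764084, 139.50171813,  30.        ]), np.float64(1.5957886906510002))
  bun (array([604.9332244 , 310.89032738,  30.        ]), np.float64(1.385003620290579))
  rb (array([ 504.51255269, -123.95274519,   30.        ]), np.float64(14.755351882290665))
```

```bash
cat >> h.py <<'E'
from scipy.spatial.transform import Rotation as Rn
def way(*W):
    """W: (x,y,z mm, yaw deg of tool y in world); prints 6-rows from the current pose"""
    from rig import bot
    s=bot.state(); R0=Rn.from_quat(s["eef_rot"]); p=s["ee_pos"]; y0=R0.as_matrix()[:,1]
    print("t",round(s["time"],2),"tcp",np.round(p,1),"yaw",round(np.degrees(np.arctan2(y0[1],y0[0])),1),"j6",round(s["joint_positions"][5],2),"op",round(s["opening"],1),"F",np.round(s["ft_force"],1))
    for w in W:
        a=np.radians(w[3]); Y=np.array([np.cos(a),np.sin(a),0]); Z=np.array([0,0,-1.]); X=np.cross(Y,Z)
        R=Rn.from_matrix(np.stack([X,Y,Z],1))
        print(np.round(R0.inv().apply(np.array(w[:3])-p)/1000,3).tolist(),np.round((R0.inv()*R).as_rotvec(degrees=True),1).tolist())
E
python3 - <<'E'
from h import *
B={}
for n in("scene","side"):
    c=dict(np.load(f"{n}0.npz")); P=cloud(c).reshape(-1,3); hsv=cv2.cvtColor(c["img"],cv2.COLOR_RGB2HSV).reshape(-1,3)
    def m(x,y,r,cond): 
        k=(np.hypot(P[:,0]-x,P[:,1]-y)<r)&(P[:,2]>0)&(P[:,2]<25)&cond; return P[k]
    rb=m(502,-130,62,(hsv[:,1]>70)&(hsv[:,2]>140)); rb=rb[rb[:,0]<555]
    sl=m(512,-340,62,(hsv[:,1]<70)&(hsv[:,2]>70))
    (a,r)=cv2.minEnclosingCircle(rb[:,:2].astype(np.float32)); q=rect(sl)
    tray=P[(P[:,2]>-5)&(P[:,2]<25)&(hsv[:,2]<60)&(P[:,0]>340)&(P[:,0]<720)&(P[:,1]<-20)&(P[:,1]>-470)]
    lab=rect(tray)
    d=q[0]-np.array(a); print(n,"rb",np.round(a,1),round(r,1),"slate",q,"dist",round(np.hypot(*d),1),"tray ang",round(np.degrees(np.arctan2(d[0],-d[1])),1),"black",lab)
way((470,134,150,100),(470,134,15,100))
E
```

```text
scene rb [ 496.  -138.8] 53.4 slate (array([ 510.7, -346.9]), array([108.1, 105.6]), 3.1) dist 208.6 tray ang 4.0 black (array([ 547. , -273.9]), array([206.3, 240.5]), 3.1)
side rb [ 499.5 -129.1] 52.2 slate (array([ 518.6, -341. ]), array([97.4, 99.9]), 4.4) dist 212.8 tray ang 5.2 black (array([ 523.5, -240.9]), array([276.3, 347.9]), 5.1)
t 0.1 tcp [163.5 550.7 230.5] yaw 73.5 j6 1.46 op 85.5 F [ 0.7 -0.8 -0.9]
[-0.412, -0.312, 0.081] [-0.1, -0.0, -26.5]
[-0.412, -0.312, 0.216] [-0.1, -0.0, -26.5]
```

```bash
python3 -m pendant '[[-0.035,-0.027,0.0,0,0,-8],[-0.072,-0.055,0,0,0,-16],[-0.11,-0.084,0,0,0,-24],[-0.148,-0.112,0.0,0,0,-26.5],[-0.186,-0.14,0,0,0,-26.5],[-0.224,-0.17,0,0,0,-26.5],[-0.262,-0.198,0,0,0,-26.5],[-0.3,-0.227,0,0,0,-26.5]]' 1 40; python3 - <<'E'
from h import *
way((470,134,150,100),(470,134,15,100))
E
```

```text
time: 0.9
ee_pos: [387.2, 246.4, 231.1]
eef_rot: [-0.087, 0.996, 0.0, -0.0]
ft_force: [-0.1, -0.1, 0.4]
opening: 85.4
finger_force: 0.0
t 0.9 tcp [387.2 246.4 231.1] yaw 100.0 j6 0.25 op 85.4 F [-0.1 -0.1  0.4]
[-0.062, -0.125, 0.081] [0.0, -0.0, -0.0]
[-0.062, -0.125, 0.216] [0.0, -0.0, -0.0]
```

```bash
python3 -m pendant '[[-0.02,-0.04,0.0,0,0,0],[-0.042,-0.084,0.0,0,0,0],[-0.062,-0.125,0.0,0,0,0],[-0.062,-0.125,0.0,0,0,0],[-0.062,-0.125,0.0,0,0,0],[-0.062,-0.125,0.0,0,0,0],[-0.062,-0.125,0.0,0,0,0],[-0.062,-0.125,0.0,0,0,0]]'; python3 - <<'E'
from h import *
from rig import bot
c=bot.camera("wrist"); cv2.imwrite("pics/w1.png",c["img"][:,:,::-1]); np.savez("w1.npz",**c); print(c["fov_y"],c["cx"],c["cy"],np.round(c["pose"],2).tolist())
way((470,134,15,100))
E
```

```text
time: 1.7
ee_pos: [468.6, 136.8, 231.3]
eef_rot: [-0.088, 0.996, 0.0, -0.0]
ft_force: [-0.4, -0.7, -0.4]
opening: 85.4
finger_force: 0.0
65.70646984690485 318.0533420404844 240.05773510678225 [[-0.17, 0.93, 0.31, 387.95], [0.98, 0.17, 0.05, 122.42], [-0.0, 0.32, -0.95, 374.33], [0.0, 0.0, 0.0, 1.0]]
t 1.75 tcp [468.8 136.8 231.4] yaw 100.1 j6 -0.02 op 85.4 F [ 0.2 -0.7 -0.5]
[-0.001, -0.003, 0.216] [0.0, 0.0, 0.1]
```

View pics/w1.png

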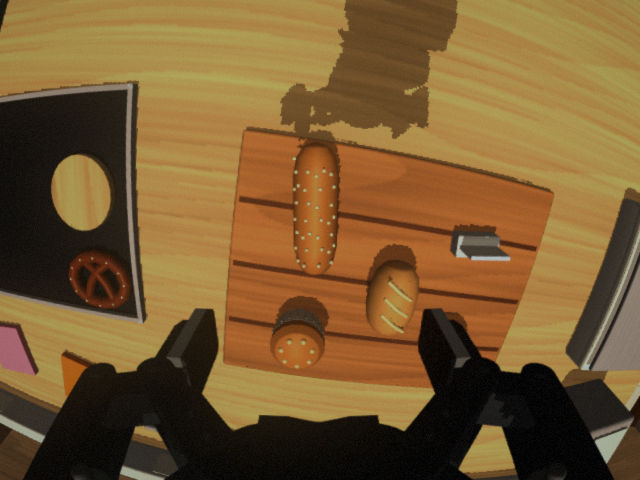

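The wrist view shows the stick in line with the tool at column 316 (rows 143–272), clear of the roll. I'll add fisheye unprojection and check.

```bash
cat >> h.py <<'E'
def fish(c,pts,zw):
    """pixels -> world points on plane z=zw"""
    f=240/np.tan(np.radians(float(c["fov_y"]))/2); T=np.array(c["pose"]); out=[]
    for u,v in pts:
        d=np.array([u-c["cx"],v-c["cy"]]); r=np.hypot(*d); t=r/f
        ray=T[:3,:3]@np.array([*(d/r*np.sin(t)),np.cos(t)]); out.append((T[:3,3]+ray*(zw-T[2,3])/ray[2])[:2])
    return np.round(out,1)
E
python3 - <<'E'
from h import *
c=dict(np.load("w1.npz"))
print("stick ends/sides",fish(c,[(316,143),(316,272),(294,207),(339,207)],33).tolist())
print("muffin sides",fish(c,[(271,345),(325,345)],45).tolist())
print("rb l,r,t,b",fish(c,[(51,192),(111,192),(81,154),(81,231)],16).tolist())
print("tray corners in",fish(c,[(130,88),(138,317)],8).tolist())
E
```

```text
stick ends/sides [[408.8, 124.0], [533.6, 145.9], [471.7, 114.0], [464.3, 155.8]]
muffin sides [[621.4, 112.5], [610.6, 169.2]]
rb l,r,t,b [[502.0, -178.8], [490.8, -89.1], [452.8, -132.8], [543.3, -132.2]]
tray corners in [[377.3, -80.1], [646.7, -59.1]]
```

```bash
python3 -m pendant '[[0,-0.003,0.05,0,0,0],[0,-0.003,0.1,0,0,0],[0,-0.003,0.15,0,0,0],[0,-0.003,0.19,0,0,0],[0,-0.003,0.215,0,0,0],[0,-0.003,0.215,0,0,0],[0,-0.003,0.215,0,0,0],[0,-0.003,0.215,0,0,0]]' 1 && python3 -m pendant '[[0,0,0,0,0,0],[0,0,0,0,0,0],[0,0,0,0,0,0],[0,0,0,0,0,0],[0,0,0,0,0,0],[0,0,0,0,0,0],[0,0,0,0,0,0],[0,0,0,0,0,0]]' -1 30
```

```text
time: 2.55
ee_pos: [471.7, 133.4, 18.2]
eef_rot: [-0.087, 0.996, 0.0, 0.002]
ft_force: [0.4, 0.6, 0.2]
opening: 85.4
finger_force: 0.0
time: 3.35
ee_pos: [470.7, 133.0, 17.2]
eef_rot: [-0.087, 0.996, 0.0, 0.001]
ft_force: [-1.0, 0.1, 6.0]
opening: 41.7
finger_force: 31.9
```

```bash
python3 - <<'E'
from h import *
way((470.7,133,130,94.7),(506,-237.6,130,94.7))
E
python3 -m pendant '[[0,0,-0.03,0,0,0],[0,0,-0.07,0,0,0],[0,0,-0.113,0,0,0],[0,0,-0.113,0,0,0],[0,0,-0.113,0,0,0],[0,0,-0.113,0,0,0],[0,0,-0.113,0,0,0],[0,0,-0.113,0,0,0]]'
```

```text
t 3.35 tcp [470.7 133.   17.2] yaw 100.0 j6 -0.03 op 41.7 F [-1.   0.1  6. ]
[-0.0, -0.0, -0.113] [0.0, 0.1, 5.3]
[0.029, -0.371, -0.113] [0.0, 0.1, 5.3]
time: 4.15
ee_pos: [468.6, 132.6, 127.8]
eef_rot: [-0.087, 0.996, -0.0, -0.002]
ft_force: [0.0, 0.0, -1.9]
opening: 41.4
finger_force: 31.2
```

```bash
python3 -m pendant '[[0.003,-0.035,0,0,0,2],[0.006,-0.08,0,0,0,5.3],[0.010,-0.125,0,0,0,5.3],[0.013,-0.17,0,0,0,5.3],[0.017,-0.215,0,0,0,5.3],[0.02,-0.26,0,0,0,5.3],[0.024,-0.305,0,0,0,5.3],[0.027,-0.345,0,0,0,5.3]]' && python3 -m pendant '[[0,-0.025,0,0,0,0],[0,-0.026,0,0,0,0],[0,-0.026,0,0,0,0],[0,-0.026,0,0,0,0],[0,-0.026,0,0,0,0],[0,-0.026,0,0,0,0],[0,-0.026,0,0,0,0],[0,-0.026,0,0,0,0]]'; python3 - <<'E'
from h import *
from rig import bot
c=bot.camera("wrist"); cv2.imwrite("pics/w2.png",c["img"][:,:,::-1]); np.savez("w2.npz",**c)
way((506,-237.6,9,94.7))
E
```

```text
time: 4.95
ee_pos: [502.4, -213.7, 128.4]
eef_rot: [-0.04, 0.999, 0.0, -0.001]
ft_force: [-0.0, 0.3, -1.3]
opening: 41.7
finger_force: 31.2
time: 5.75
ee_pos: [505.1, -237.2, 129.4]
eef_rot: [-0.041, 0.999, -0.0, 0.0]
ft_force: [-0.2, -0.1, -1.7]
opening: 41.4
finger_force: 31.3
t 5.8 tcp [ 505.1 -237.3  129.4] yaw 94.7 j6 -0.63 op 41.6 F [-0.  -0.4  0.2]
[-0.001, -0.0, 0.12] [0.0, 0.0, -0.0]
```

View pics/w2.png

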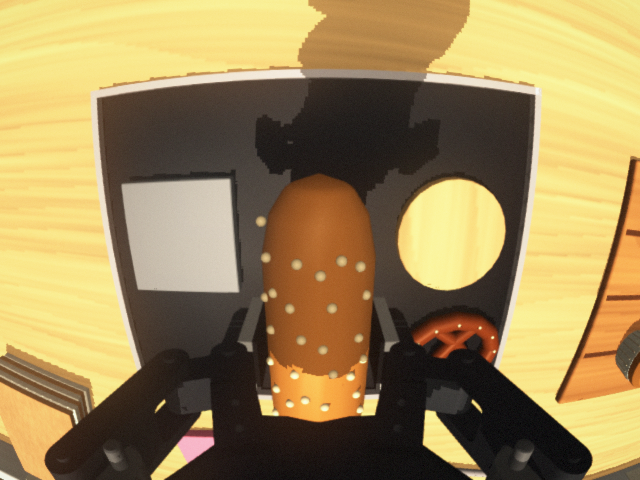

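The view shows the stick held straight between the slate (corners (122,184), (236,178), (240,292), (137,290)) and the round board (columns 398–505, rows 178–290). I'll compute the tray from these.

```bash
python3 - <<'E'
from h import *
c=dict(np.load("w2.npz"))
s=fish(c,[(122,184),(236,178),(240,292),(137,290)],16);print("slate",s.tolist(),s.mean(0))
r=fish(c,[(398,235),(505,235),(452,178),(452,290)],16);print("rb",r.tolist(),(r[0]+r[1])/2,(r[2]+r[3])/2)
t=fish(c,[(96,95),(538,92)],12);print("near corners",t.tolist())
E
```

```text
slate [[475.9, -390.9], [467.5, -298.7], [556.3, -294.4], [565.2, -384.8]] [ 516.225 -342.2  ]
rb [[500.0, -179.0], [492.4, -90.2], [453.5, -144.3], [542.1, -126.6]] [ 496.2 -134.6] [ 497.8  -135.45]
near corners [[406.2, -418.1], [376.2, -77.9]]
```

```bash
python3 -m pendant '[[-0.002,-0.001,0.035,0,0,0],[-0.002,-0.001,0.075,0,0,0],[-0.002,-0.001,0.1,0,0,0],[-0.002,-0.001,0.115,0,0,0],[-0.002,-0.001,0.12,0,0,0],[-0.002,-0.001,0.12,0,0,0],[-0.002,-0.001,0.12,0,0,0],[-0.002,-0.001,0.12,0,0,0]]' && python3 -m pendant '[[0,0,0,0,0,0],[0,0,0,0,0,0],[0,0,0,0,0,0],[0,0,0,0,0,0],[0,0,0,0,0,0],[0,0,0,0,0,0],[0,0,0,0,0,0],[0,0,0,0,0,0]]' 0.5 && python3 -m pendant '[[0,0,-0.03,0,0,0],[0,0,-0.08,0,0,0],[0,0,-0.13,0,0,0],[0,0,-0.13,0,0,0],[0,0,-0.13,0,0,0],[0,0,-0.13,0,0,0],[0,0,-0.13,0,0,0],[0,0,-0.13,0,0,0]]'; python3 - <<'E'
from h import *
way((479,307,135,98.5),(480,307,20,98.5))
E
```

```text
time: 6.6
ee_pos: [507.6, -238.6, 9.7]
eef_rot: [-0.041, 0.999, -0.0, 0.0]
ft_force: [0.1, 0.0, -0.4]
opening: 41.8
finger_force: 31.4
time: 7.4
ee_pos: [507.1, -238.4, 9.3]
eef_rot: [-0.041, 0.999, 0.0, 0.0]
ft_force: [0.1, 0.1, 0.0]
opening: 63.9
finger_force: 0.0
time: 8.2
ee_pos: [506.0, -237.8, 137.6]
eef_rot: [-0.041, 0.999, 0.001, -0.001]
ft_force: [0.4, 0.8, 0.7]
opening: 63.9
finger_force: 0.0
t 8.2 tcp [ 506.  -237.8  137.6] yaw 94.6 j6 -0.63 op 63.9 F [0.4 0.8 0.7]
[-0.017, 0.545, 0.004] [0.1, -0.1, -3.9]
[-0.019, 0.545, 0.119] [0.1, -0.1, -3.9]
```

```bash
python3 -m pendant '[[-0.001,0.035,-0.01,0,0,0],[-0.003,0.08,-0.025,0,0,-2],[-0.005,0.127,-0.04,0,0,-3.9],[-0.006,0.175,-0.045,0,0,-3.9],[-0.008,0.223,-0.045,0,0,-3.9],[-0.009,0.271,-0.045,0,0,-3.9],[-0.01,0.32,-0.045,0,0,-3.9],[-0.012,0.368,-0.045,0,0,-3.9]]' && python3 -m pendant '[[-0.005,0.048,0,0,0,0],[-0.006,0.095,0,0,0,0],[-0.007,0.140,0,0,0,0],[-0.007,0.174,0,0,0,0],[-0.007,0.177,0,0,0,0],[-0.007,0.177,0,0,0,0],[-0.007,0.177,0,0,0,0],[-0.007,0.177,0,0,0,0]]' 0.7; python3 - <<'E'
from h import *
from rig import bot
c=bot.camera("wrist"); cv2.imwrite("pics/w3.png",c["img"][:,:,::-1]); np.savez("w3.npz",**c)
way((479,307,20,98.5))
E
```

```text
time: 9.0
ee_pos: [488.2, 131.2, 183.6]
eef_rot: [-0.075, 0.997, -0.0, -0.001]
ft_force: [0.3, -0.5, -0.2]
opening: 64.3
finger_force: 0.0
time: 9.8
ee_pos: [470.0, 304.1, 184.1]
eef_rot: [-0.074, 0.997, -0.0, -0.0]
ft_force: [-0.1, 0.2, 0.9]
opening: 72.5
finger_force: 0.0
t 9.85 tcp [470.1 304.1 184.2] yaw 98.4 j6 0.31 op 72.8 F [-0.4  0.5  0.1]
[-0.009, 0.002, 0.164] [-0.0, -0.0, -0.1]
```

View pics/w3.png

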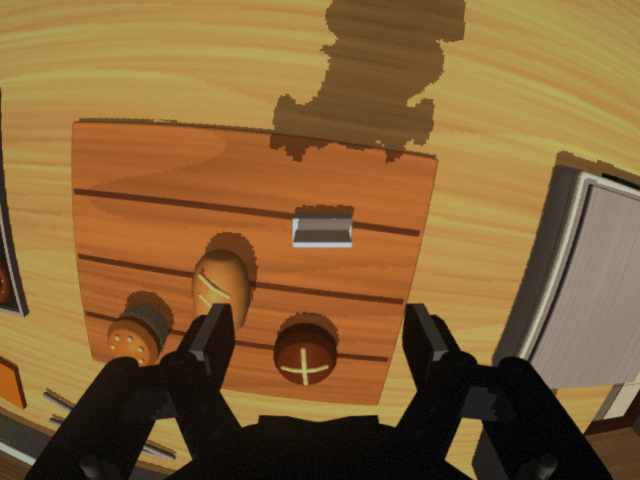

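The holder is square to the tool, with its foot across columns 293–352 at rows 217–247. I'll compute its position and go down.

```bash
python3 - <<'E'
from h import *
c=dict(np.load("w3.npz"))
print(fish(c,[(293,219),(352,219),(293,247),(352,247)],32).tolist())
for z in(32,64): print(z,fish(c,[(322,207),(322,219),(322,240),(322,247)],z).tolist())
print("bun",fish(c,[(275,345),(337,345)],28).tolist(),fish(c,[(305,324),(305,385)],30).tolist())
P=c["z_map"]; print(P[200:256:4,322].round(0),P[200:256:4,297].round(0))
E
```

```text
[[471.2, 282.9], [464.1, 331.0], [495.5, 286.0], [488.2, 335.3]]
32 [[457.7, 305.0], [467.7, 306.5], [485.7, 309.3], [491.9, 310.2]]
64 [[450.3, 303.6], [459.2, 305.0], [475.3, 307.4], [480.7, 308.2]]
bun [[599.9, 280.6], [590.6, 340.0]] [[570.0, 306.2], [644.5, 315.9]]
[321. 322. 324. 324. 312. 306. 307. 308. 301. 291. 282. 279. 334. 335.] [321. 322. 322. 324. 312. 306. 306. 307. 302. 288. 283. 278. 333. 335.]
```

```bash
python3 - <<'E'
from h import *
way((478.5,308,12,98.4))
E
python3 -m pendant '[[-0.008,0.003,0.05,0,0,0],[-0.008,0.003,0.095,0,0,0],[-0.008,0.003,0.135,0,0,0],[-0.008,0.003,0.16,0,0,0],[-0.008,0.003,0.172,0,0,0],[-0.008,0.003,0.172,0,0,0],[-0.008,0.003,0.172,0,0,0],[-0.008,0.003,0.172,0,0,0]]' && python3 -m pendant '[[0,0,0,0,0,0],[0,0,0,0,0,0],[0,0,0,0,0,0],[0,0,0,0,0,0],[0,0,0,0,0,0],[0,0,0,0,0,0],[0,0,0,0,0,0],[0,0,0,0,0,0]]' -1 40 && python3 -m pendant '[[0,0,-0.03,0,0,0],[0,0,-0.08,0,0,0],[0,0,-0.125,0,0,0],[0,0,-0.125,0,0,0],[0,0,-0.125,0,0,0],[0,0,-0.125,0,0,0],[0,0,-0.125,0,0,0],[0,0,-0.125,0,0,0]]'; python3 - <<'E'
from h import *
way((570,-100,137,95),(615,-229,137,95),(615,-229,4.5,95))
E
```

```text
t 9.85 tcp [470.1 304.1 184.2] yaw 98.4 j6 0.31 op 72.8 F [-0.4  0.5  0.1]
[-0.009, 0.003, 0.172] [-0.0, -0.0, 0.0]
time: 10.65
ee_pos: [479.1, 310.3, 14.3]
eef_rot: [-0.074, 0.997, 0.001, 0.002]
ft_force: [0.0, 0.1, 0.4]
opening: 72.9
finger_force: 0.0
time: 11.45
ee_pos: [478.5, 310.2, 13.9]
eef_rot: [-0.075, 0.997, 0.0, 0.001]
ft_force: [0.1, -0.6, 6.1]
opening: 49.1
finger_force: 42.6
time: 12.25
ee_pos: [476.1, 309.1, 135.6]
eef_rot: [-0.075, 0.997, -0.001, -0.002]
ft_force: [-0.2, -0.3, -1.3]
opening: 49.6
finger_force: 42.0
t 12.25 tcp [476.1 309.1 135.6] yaw 98.6 j6 0.31 op 49.6 F [-0.2 -0.3 -1.3]
[-0.032, -0.418, -0.001] [-0.1, -0.2, 3.6]
[-0.057, -0.553, -0.001] [-0.1, -0.2, 3.6]
[-0.058, -0.553, 0.131] [-0.1, -0.2, 3.6]
```

```bash
python3 -m pendant '[[-0.003,-0.035,0,0,0,1],[-0.006,-0.08,0,0,0,2],[-0.011,-0.127,0,0,0,3.6],[-0.015,-0.173,0,0,0,3.6],[-0.02,-0.22,0,0,0,3.6],[-0.025,-0.267,0,0,0,3.6],[-0.03,-0.314,0,0,0,3.6],[-0.034,-0.36,0,0,0,3.6]]' && python3 -m pendant '[[-0.003,-0.045,0,0,0,0],[-0.006,-0.09,0,0,0,0],[-0.01,-0.135,0,0,0,0],[-0.013,-0.175,0,0,0,0],[-0.015,-0.19,0,0,0,0],[-0.015,-0.19,0,0,0,0],[-0.015,-0.19,0,0,0,0],[-0.015,-0.19,0,0,0,0]]'; python3 - <<'E'
from h import *
from rig import bot
c=bot.camera("wrist"); cv2.imwrite("pics/w4.png",c["img"][:,:,::-1]); np.savez("w4.npz",**c)
way((613.6,-229.2,7,95))
E
```

```text
time: 13.05
ee_pos: [564.2, -43.3, 136.5]
eef_rot: [-0.043, 0.999, 0.0, -0.001]
ft_force: [1.0, 0.6, -1.4]
opening: 49.0
finger_force: 42.0
time: 13.85
ee_pos: [595.4, -227.5, 136.9]
eef_rot: [-0.044, 0.999, 0.001, -0.001]
ft_force: [0.6, -0.0, -0.8]
opening: 48.7
finger_force: 42.1
t 13.9 tcp [ 595.5 -227.5  137.1] yaw 95.1 j6 -0.55 op 48.9 F [ 0.5  0.9 -1.1]
[-0.018, -0.003, 0.13] [0.1, -0.0, 0.1]
```

View pics/w4.png

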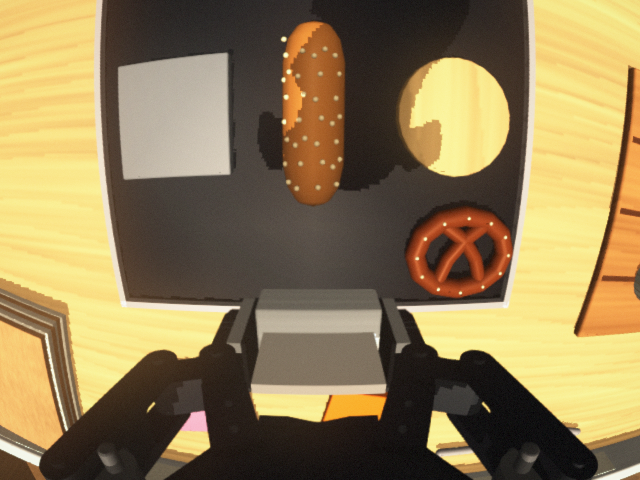

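The stick lies midway between the boards, with its ends at (315,22) and (312,205), and the holder is held level over the free floor beyond it. I'll check the stick, then lower.

```bash
python3 - <<'E'
from h import *
c=dict(np.load("w4.npz"))
print("stick",fish(c,[(315,22),(312,205),(282,120),(345,120)],22).tolist())
s=fish(c,[(118,67),(229,53),(231,174),(123,180)],16);print("slate",s.mean(0))
r=fish(c,[(399,117),(510,117),(454,58),(454,177)],16);print("rb",(r[0]+r[1])/2,(r[2]+r[3])/2)
print("pretzel left edge",fish(c,[(406,255)],12).tolist())
E
python3 -m pendant '[[-0.018,-0.003,0.03,0,0,0],[-0.018,-0.003,0.07,0,0,0],[-0.018,-0.003,0.1,0,0,0],[-0.018,-0.003,0.12,0,0,0],[-0.018,-0.003,0.13,0,0,0],[-0.018,-0.003,0.131,0,0,0],[-0.018,-0.003,0.131,0,0,0],[-0.018,-0.003,0.131,0,0,0]]'
```

```text
stick [[444.2, -243.2], [573.5, -234.0], [515.3, -259.6], [511.6, -216.6]]
slate [ 516.525 -343.15 ]
rb [ 497.35 -134.1 ] [ 498.7  -135.95]
pretzel left edge [[608.9, -157.2]]
time: 14.7
ee_pos: [614.7, -230.6, 7.2]
eef_rot: [-0.044, 0.999, -0.0, 0.001]
ft_force: [-0.1, -0.1, -2.0]
opening: 48.9
finger_force: 42.6
```

```bash
python3 -m pendant '[[0,0,0.001,0,0,0],[0,0,0.001,0,0,0],[0,0,0.001,0,0,0],[0,0,0.001,0,0,0],[0,0,0.001,0,0,0],[0,0,0.001,0,0,0],[0,0,0.001,0,0,0],[0,0,0.001,0,0,0]]' && python3 -m pendant '[[0,0,0,0,0,0],[0,0,0,0,0,0],[0,0,0,0,0,0],[0,0,0,0,0,0],[0,0,0,0,0,0],[0,0,0,0,0,0],[0,0,0,0,0,0],[0,0,0,0,0,0]]' 0.4 && python3 -m pendant '[[0,0,-0.02,0,0,0],[0,0,-0.06,0,0,0],[0,0,-0.11,0,0,0],[0,0,-0.15,0,0,0],[0,0,-0.15,0,0,0],[0,0,-0.15,0,0,0],[0,0,-0.15,0,0,0],[0,0,-0.15,0,0,0]]'; python3 - <<'E'
from h import *
way((616,140,157,100.8),(616,140,33,100.8))
E
```

```text
time: 15.5
ee_pos: [614.4, -230.8, 5.6]
eef_rot: [-0.043, 0.999, -0.0, 0.0]
ft_force: [1.2, 0.3, 3.1]
opening: 48.9
finger_force: 43.0
time: 16.3
ee_pos: [614.0, -230.8, 5.3]
eef_rot: [-0.043, 0.999, 0.0, 0.0]
ft_force: [-0.5, -0.0, -0.2]
opening: 59.9
finger_force: 0.0
time: 17.1
ee_pos: [612.7, -230.1, 153.1]
eef_rot: [-0.043, 0.999, 0.001, -0.002]
ft_force: [-0.1, 0.4, -1.0]
opening: 60.0
finger_force: 0.0
t 17.1 tcp [ 612.7 -230.1  153.1] yaw 95.0 j6 -0.54 op 60.0 F [-0.1  0.4 -1. ]
[-0.035, 0.368, -0.003] [0.1, -0.2, -5.8]
[-0.036, 0.368, 0.121] [0.1, -0.2, -5.8]
```

```bash
python3 -m pendant '[[-0.001,0.035,0,0,0,3],[-0.003,0.08,0,0,0,7],[-0.006,0.125,0,0,0,7],[-0.01,0.172,0,0,0,7],[-0.015,0.22,0,0,0,7],[-0.02,0.267,0,0,0,7],[-0.026,0.315,0,0,0,7],[-0.032,0.355,0,0,0,7]]' 1; python3 - <<'E'
from h import *
way((615,140,157,88),(615,140,22,88))
E
```

```text
time: 17.9
ee_pos: [613.8, 128.1, 153.7]
eef_rot: [0.017, 1.0, 0.0, -0.001]
ft_force: [-0.2, -0.7, -0.6]
opening: 85.2
finger_force: 0.0
t 17.9 tcp [613.8 128.1 153.7] yaw 88.0 j6 0.14 op 85.2 F [-0.2 -0.7 -0.6]
[-0.001, 0.012, -0.003] [0.0, -0.2, 0.0]
[-0.001, 0.012, 0.132] [0.0, -0.2, 0.0]
```

```bash
python3 -m pendant '[[-0.001,0.012,0.01,0,0,0],[-0.001,0.012,0.045,0,0,0],[-0.001,0.012,0.085,0,0,0],[-0.001,0.012,0.115,0,0,0],[-0.001,0.012,0.132,0,0,0],[-0.001,0.012,0.132,0,0,0],[-0.001,0.012,0.132,0,0,0],[-0.001,0.012,0.132,0,0,0]]' && python3 -m pendant '[[0,0,0,0,0,0],[0,0,0,0,0,0],[0,0,0,0,0,0],[0,0,0,0,0,0],[0,0,0,0,0,0],[0,0,0,0,0,0],[0,0,0,0,0,0],[0,0,0,0,0,0]]' -1 25 && python3 -m pendant '[[0,0,-0.03,0,0,0],[0,0,-0.08,0,0,0],[0,0,-0.125,0,0,0],[0,0,-0.14,0,0,0],[0,0,-0.14,0,0,0],[0,0,-0.14,0,0,0],[0,0,-0.14,0,0,0],[0,0,-0.14,0,0,0]]'; python3 - <<'E'
from h import *
from rig import bot
c=bot.camera("wrist"); cv2.imwrite("pics/w5.png",c["img"][:,:,::-1]); np.savez("w5.npz",**c)
way((498,-135,170,90),(498,-135,26,90))
E
```

```text
time: 18.7
ee_pos: [617.7, 137.4, 24.4]
eef_rot: [0.018, 1.0, 0.0, 0.001]
ft_force: [-0.1, 0.2, 0.2]
opening: 85.1
finger_force: 0.0
time: 19.5
ee_pos: [617.7, 137.8, 24.7]
eef_rot: [0.018, 1.0, 0.0, 0.001]
ft_force: [-0.4, -0.3, 6.3]
opening: 56.2
finger_force: 27.2
time: 20.3
ee_pos: [615.2, 137.4, 161.0]
eef_rot: [0.018, 1.0, -0.0, -0.002]
ft_force: [-0.1, -0.6, -0.1]
opening: 56.1
finger_force: 27.5
t 20.35 tcp [615.4 137.5 161.3] yaw 88.0 j6 0.15 op 56.3 F [-0.3  0.7 -1.1]
[0.108, -0.276, -0.008] [-0.0, -0.2, -2.0]
[0.107, -0.276, 0.136] [-0.0, -0.2, -2.0]
```

View pics/w5.png

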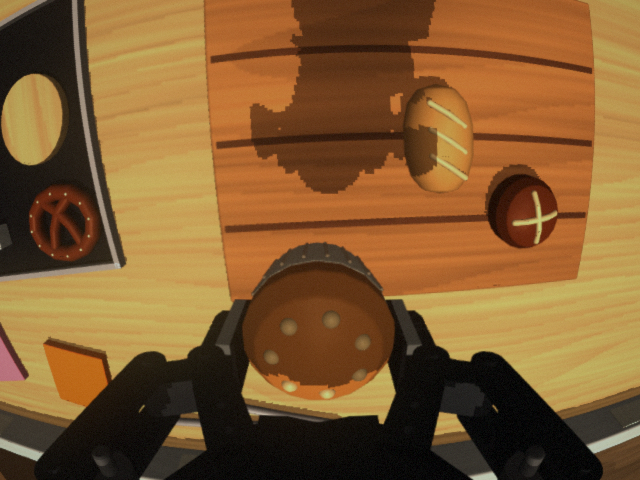

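The muffin is held upright, and the roll (438,138) and bun (525,211) are undisturbed. Moving to the round board.

```bash
python3 -m pendant '[[0.013,-0.035,0,0,0,-2],[0.028,-0.075,0,0,0,-2],[0.045,-0.117,0,0,0,-2],[0.06,-0.16,0,0,0,-2],[0.077,-0.2,0,0,0,-2],[0.093,-0.24,0,0,0,-2],[0.103,-0.266,0,0,0,-2],[0.106,-0.276,0,0,0,-2]]' && python3 -m pendant '[[0,0,0.0,0,0,0],[0,0,0.01,0,0,0],[0,0,0.05,0,0,0],[0,0,0.08,0,0,0],[0,0,0.1,0,0,0],[0,0,0.11,0,0,0],[0,0,0.11,0,0,0],[0,0,0.11,0,0,0]]'; python3 - <<'E'
from h import *
way((500,-135,29,90))
E
```

```text
time: 21.15
ee_pos: [499.2, -136.4, 162.6]
eef_rot: [0.002, 1.0, 0.0, -0.001]
ft_force: [-0.4, 0.1, -1.2]
opening: 56.5
finger_force: 27.6
time: 21.95
ee_pos: [501.6, -133.9, 53.7]
eef_rot: [-0.0, 1.0, -0.0, 0.0]
ft_force: [-0.2, 0.2, -1.1]
opening: 55.9
finger_force: 27.6
t 21.95 tcp [ 501.6 -133.9   53.7] yaw 90.0 j6 -0.38 op 55.9 F [-0.2  0.2 -1.1]
[0.002, -0.001, 0.025] [-0.0, 0.0, 0.0]
```

```bash
python3 -m pendant '[[0.002,-0.001,0.01,0,0,0],[0.002,-0.001,0.018,0,0,0],[0.002,-0.001,0.025,0,0,0],[0.002,-0.001,0.025,0,0,0],[0.002,-0.001,0.025,0,0,0],[0.002,-0.001,0.025,0,0,0],[0.002,-0.001,0.025,0,0,0],[0.002,-0.001,0.025,0,0,0]]' && python3 -m pendant '[[0,0,0,0,0,0],[0,0,0,0,0,0],[0,0,0,0,0,0],[0,0,0,0,0,0],[0,0,0,0,0,0],[0,0,0,0,0,0],[0,0,0,0,0,0],[0,0,0,0,0,0]]' 0.8 && python3 -m pendant '[[0,0,-0.03,0,0,0],[0,0,-0.08,0,0,0],[0,0,-0.12,0,0,0],[0,0,-0.12,0,0,0],[0,0,-0.12,0,0,0],[0,0,-0.12,0,0,0],[0,0,-0.12,0,0,0],[0,0,-0.12,0,0,0]]'; python3 - <<'E'
from h import *
way((604,311,147,85),(604,311,20,85))
E
```

```text
time: 22.75
ee_pos: [498.8, -135.4, 28.2]
eef_rot: [0.0, 1.0, 0.0, -0.0]
ft_force: [1.2, -0.1, -0.3]
opening: 56.0
finger_force: 28.0
time: 23.55
ee_pos: [498.8, -135.4, 28.3]
eef_rot: [0.0, 1.0, 0.0, 0.0]
ft_force: [-0.5, -0.5, -0.0]
opening: 77.1
finger_force: 0.0
time: 24.35
ee_pos: [497.8, -135.0, 146.8]
eef_rot: [0.0, 1.0, 0.001, -0.001]
ft_force: [0.3, 0.8, 0.2]
opening: 76.9
finger_force: 0.0
t 24.35 tcp [ 497.8 -135.   146.8] yaw 90.0 j6 -0.39 op 76.9 F [0.3 0.8 0.2]
[-0.106, 0.446, 0.0] [0.1, -0.2, 5.0]
[-0.106, 0.446, 0.127] [0.1, -0.2, 5.0]
```

```bash
python3 -m pendant '[[-0.008,0.035,0,0,0,-3],[-0.018,0.078,0,0,0,-7],[-0.029,0.122,0,0,0,-7],[-0.04,0.167,0,0,0,-7],[-0.05,0.212,0,0,0,-7],[-0.061,0.257,0,0,0,-7],[-0.072,0.302,0,0,0,-7],[-0.083,0.347,0,0,0,-7]]' 1 && python3 -m pendant '[[-0.005,0.045,0,0,0,0],[-0.009,0.08,0,0,0,0],[-0.01,0.095,0,0,0,0],[-0.01,0.095,0,0,0,0],[-0.01,0.095,0,0,0,0],[-0.01,0.095,0,0,0,0],[-0.01,0.095,0,0,0,0],[-0.01,0.095,0,0,0,0]]'; python3 - <<'E'
from h import *
way((605,311,10,97))
E
```

```text
time: 25.15
ee_pos: [581.8, 213.3, 147.4]
eef_rot: [-0.061, 0.998, -0.0, -0.001]
ft_force: [1.8, 0.3, -0.7]
opening: 85.4
finger_force: 0.0
time: 25.95
ee_pos: [580.9, 305.8, 148.6]
eef_rot: [-0.06, 0.998, -0.0, 0.0]
ft_force: [-0.0, 0.0, 0.5]
opening: 85.4
finger_force: 0.0
t 25.95 tcp [580.9 305.8 148.6] yaw 96.9 j6 0.27 op 85.4 F [-0.   0.   0.5]
[-0.025, 0.002, 0.139] [-0.0, 0.0, -0.1]
```

```bash
python3 -m pendant '[[-0.014,0.002,0.0,0,0,0],[-0.025,0.002,0.02,0,0,0],[-0.025,0.002,0.06,0,0,0],[-0.025,0.002,0.1,0,0,0],[-0.025,0.002,0.125,0,0,0],[-0.025,0.002,0.138,0,0,0],[-0.025,0.002,0.138,0,0,0],[-0.025,0.002,0.138,0,0,0]]' && python3 -m pendant '[[0,0,0,0,0,0],[0,0,0,0,0,0],[0,0,0,0,0,0],[0,0,0,0,0,0],[0,0,0,0,0,0],[0,0,0,0,0,0],[0,0,0,0,0,0],[0,0,0,0,0,0]]' -1 25 && python3 -m pendant '[[0,0,-0.03,0,0,0],[0,0,-0.08,0,0,0],[0,0,-0.125,0,0,0],[0,0,-0.15,0,0,0],[0,0,-0.15,0,0,0],[0,0,-0.15,0,0,0],[0,0,-0.15,0,0,0],[0,0,-0.15,0,0,0]]'; python3 - <<'E'
from h import *
from rig import bot
c=bot.camera("wrist"); cv2.imwrite("pics/w6.png",c["img"][:,:,::-1]); np.savez("w6.npz",**c)
way((516.5,-342.5,160,92),(516.5,-342.5,40,92))
E
```

```text
time: 26.75
ee_pos: [606.1, 312.2, 11.7]
eef_rot: [-0.06, 0.998, 0.0, 0.001]
ft_force: [0.5, 0.1, 0.8]
opening: 85.6
finger_force: 0.0
time: 27.55
ee_pos: [606.8, 312.7, 12.8]
eef_rot: [-0.061, 0.998, 0.001, 0.002]
ft_force: [-0.2, 0.8, 6.3]
opening: 61.1
finger_force: 26.9
time: 28.35
ee_pos: [603.8, 311.5, 157.9]
eef_rot: [-0.061, 0.998, -0.001, -0.002]
ft_force: [0.4, 0.0, -0.7]
opening: 60.7
finger_force: 28.0
t 28.4 tcp [603.9 311.6 158.1] yaw 97.0 j6 0.26 op 60.7 F [-0.2  0.5 -0.6]
[0.166, -0.639, -0.001] [-0.1, -0.2, 5.0]
[0.166, -0.639, 0.119] [-0.1, -0.2, 5.0]
```

View pics/w6.png

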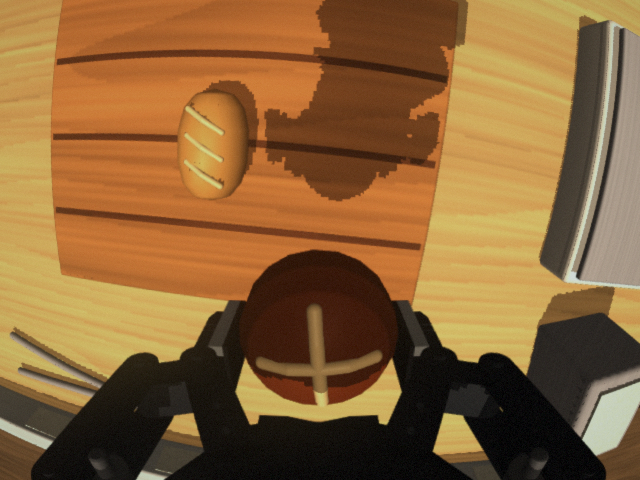

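The bun is held level and the roll (213,145) is still in place. Moving to the slate.

```bash
python3 -m pendant '[[0.008,-0.03,0,0,0,2],[0.018,-0.07,0,0,0,5],[0.03,-0.115,0,0,0,5],[0.042,-0.16,0,0,0,5],[0.053,-0.205,0,0,0,5],[0.065,-0.25,0,0,0,5],[0.077,-0.295,0,0,0,5],[0.088,-0.34,0,0,0,5]]' && python3 - <<'E'
from h import *
way((516.5,-342.5,158,92))
E
```

```text
time: 29.2
ee_pos: [557.6, -37.7, 159.4]
eef_rot: [-0.017, 1.0, 0.0, -0.001]
ft_force: [0.8, -1.5, -0.9]
opening: 60.7
finger_force: 28.1
t 29.2 tcp [557.6 -37.7 159.4] yaw 92.0 j6 -0.22 op 60.7 F [ 0.8 -1.5 -0.9]
[0.052, -0.303, 0.001] [0.0, -0.1, -0.0]
```

```bash
python3 -m pendant '[[0.008,-0.045,0,0,0,0],[0.016,-0.09,0,0,0,0],[0.024,-0.135,0,0,0,0],[0.031,-0.18,0,0,0,0],[0.039,-0.225,0,0,0,0],[0.046,-0.265,0,0,0,0],[0.05,-0.292,0,0,0,0],[0.052,-0.299,0,0,0,0]]' && python3 -m pendant '[[0,0,0.0,0,0,0],[0,0,0.01,0,0,0],[0,0,0.05,0,0,0],[0,0,0.08,0,0,0],[0,0,0.1,0,0,0],[0,0,0.11,0,0,0],[0,0,0.11,0,0,0],[0,0,0.11,0,0,0]]'; python3 - <<'E'
from h import *
way((517,-342.5,17,92))
E
```

```text
time: 30.0
ee_pos: [516.1, -339.7, 159.0]
eef_rot: [-0.015, 1.0, 0.0, -0.001]
ft_force: [0.1, 0.6, -1.8]
opening: 61.0
finger_force: 28.1
time: 30.8
ee_pos: [517.8, -336.2, 51.0]
eef_rot: [-0.018, 1.0, -0.0, 0.0]
ft_force: [0.4, -0.2, -0.4]
opening: 60.9
finger_force: 28.0
t 30.8 tcp [ 517.8 -336.2   51. ] yaw 92.0 j6 -0.71 op 60.9 F [ 0.4 -0.2 -0.4]
[0.001, -0.006, 0.034] [-0.0, 0.0, 0.0]
```

```bash
python3 -m pendant '[[0.001,-0.006,0.01,0,0,0],[0.001,-0.006,0.02,0,0,0],[0.001,-0.006,0.03,0,0,0],[0.001,-0.006,0.034,0,0,0],[0.001,-0.006,0.034,0,0,0],[0.001,-0.006,0.034,0,0,0],[0.001,-0.006,0.034,0,0,0],[0.001,-0.006,0.034,0,0,0]]' && python3 -m pendant '[[0,0,0,0,0,0],[0,0,0,0,0,0],[0,0,0,0,0,0],[0,0,0,0,0,0],[0,0,0,0,0,0],[0,0,0,0,0,0],[0,0,0,0,0,0],[0,0,0,0,0,0]]' 0.9 && python3 -m pendant '[[0,0,-0.03,0,0,0],[0,0,-0.08,0,0,0],[0,0,-0.12,0,0,0],[0,0,-0.16,0,0,0],[0.03,0.02,-0.2,0,0,0],[0.07,0.05,-0.23,0,0,0],[0.1,0.08,-0.23,0,0,0],[0.1,0.08,-0.23,0,0,0]]'; python3 - <<'E'
from h import *
from rig import bot
for n in("wrist","side"):
    c=bot.camera(n); cv2.imwrite(f"pics/{n}7.png",c["img"][:,:,::-1]); np.savez(f"{n}7.npz",**c)
way()
E
```

```text
time: 31.6
ee_pos: [515.9, -342.7, 16.8]
eef_rot: [-0.017, 1.0, 0.0, -0.0]
ft_force: [-3.5, 0.9, 6.4]
opening: 60.8
finger_force: 28.6
time: 32.4
ee_pos: [516.4, -342.7, 16.3]
eef_rot: [-0.017, 1.0, 0.0, 0.0]
ft_force: [0.3, -0.5, -0.5]
opening: 81.2
finger_force: 0.0
time: 33.2
ee_pos: [408.8, -261.7, 246.7]
eef_rot: [-0.017, 1.0, 0.002, -0.002]
ft_force: [0.3, -0.2, -0.8]
opening: 81.1
finger_force: 0.0
t 33.3 tcp [ 412.8 -265.3  246.8] yaw 92.0 j6 -0.73 op 81.2 F [0.1 0.  0.2]
```

View pics/wrist7.png

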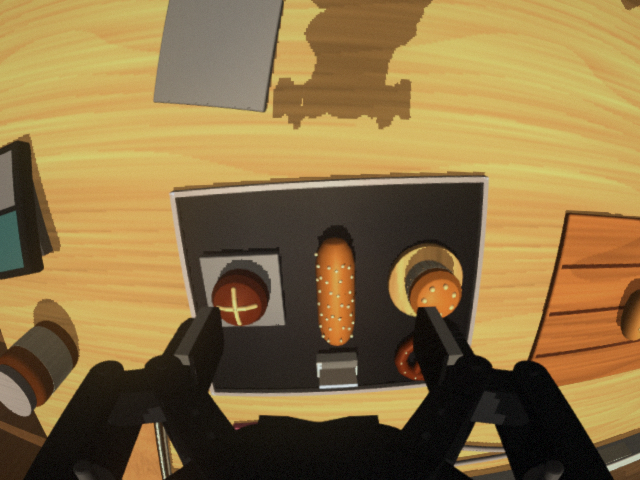

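View pics/side7.png

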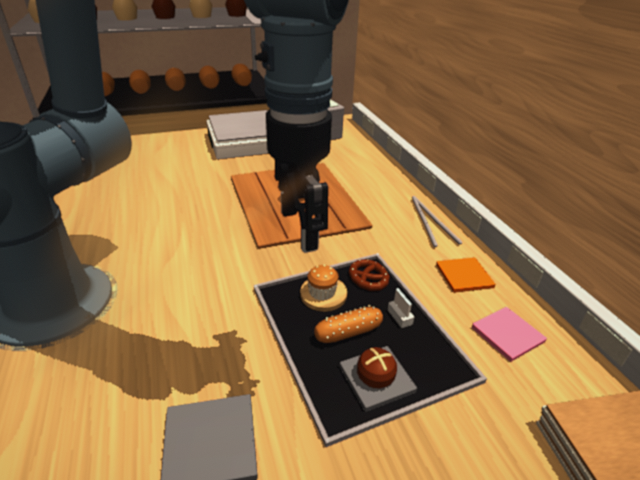

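Everything stands where it should: muffin (322,280), bun (377,368), stick (350,324) and holder (401,308) in the side view. A quick numeric check before handing in.

```bash
python3 - <<'E'
from h import *
P=cloud(dict(np.load("side7.npz"))).reshape(-1,3)
def sel(x,y,r,a,b): return P[(np.hypot(P[:,0]-x,P[:,1]-y)<r)&(P[:,2]>a)&(P[:,2]<b)]
print("muffin (side rb 499.5,-129.1)",circ(sel(499,-132,45,38,56),28.8))
print("bun (side slate 518.6,-341)",circ(sel(516,-342,50,23,40),31))
print("stick",rect(sel(508,-238,72,20,60)),"foot",rect(sel(614,-230,35,14,80)))
c=dict(np.load("wrist7.npz"))
print("w rb-edge/muffin",fish(c,[(411,294),(462,294)],49).mean(0),"bun",fish(c,[(210,298),(270,298)],32).mean(0))
E
```

```text
muffin (side rb 499.5,-129.1) (array([ 493.30154049, -136.88383045,   30.        ]), np.float64(0.6794143667258505))
bun (side slate 518.6,-341) (array([ 512.7622488 , -344.37484913,   30.        ]), np.float64(0.5218438686225024))
stick (array([ 505.8, -243. ]), array([125.5,  40.5]), 4.3) foot (array([ 611.2, -233.6]), array([24.6, 51.5]), 9.1)
w rb-edge/muffin [ 496. -132.] bun [ 515.25 -343.95]
```

```bash
python3 -c "
from rig import bot
print(bot.hand_in())"
```

```text
the job is handed in; nothing more can be done
None
```

I set the tray as asked and handed the job in at about 33 s. My last camera check put muffin, bun, stick and card holder within tolerance and showed no sign that the roll or pretzel had moved; the hand-in returned no verdict.

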